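Pack the specimen jar and stack the kit bins on their ledges

TASK

Set the specimen jar down upright inside the open bin that stands on the bench, without dropping it. Then take the empty bin off the sloping stand, bring it over half a turn round from the bin on the bench, so that their card ends face opposite ways and it cannot nest, and lower it squarely until it rests level on the lower bin's ledges above the jar before you let go. Leave the beaker, the bottle and the tube rack where they stand.

Things in the scene. Friction and masses are not known exactly. Their poses are not given: they have to be found in the camera images.
- tray_low: Loose pale grey plastic stack-nest bin on the bench, open on top: 190 long (own x) x 126 wide (own y) x 90 high, 0.2 kg; origin at the centre of its underside, z up. An upright rim band 10 mm thick, z 60 to 90, is the top (170 x 106 inside); below it thin walls taper to a 152 x 88 base, floor 4 mm. Its -x end has the card holder, over an 11 mm pull lip, and faces the robot (+-15 degrees) at the start.
- low_ledge (a point): Centre of the bench bin, level with its ledges: 72 mm above its underside, 18 mm below its rim; axes as the bin. The ledges are the flat tops of 4 columns inside the long walls, at x -85 to -45 (card end) and x +12 to +54, from y +-38 outward. A bin set here half a turn round, centred, rests its base at this height; shoulders with sloping lead-ins guide it over the last 12 mm from up to 4 mm off; 2 mm play.
- low_floor (a point): Centre of the bench bin's inner floor, 4 mm above its underside; axes as the bin. Room for the jar anywhere along the middle line from x -50 to +50: the columns widen downward and leave 58 mm between them at the floor, 68 mm at 40 mm up. A bin put in the same way round as this one would nest: its base sinks to about 31 mm above this bin's base.
- top_mid (a point): Middle of the second, identical empty bin, on the sloping stand at the start: half-way up, 45 mm above its underside and below its rim. Axes as for the bench bin: x along the length, card holder at the -x end, z to its open top. On the stand its card end is low and towards the robot, so z leans 30 degrees towards the robot. Resting rightly, it is 117 mm above the bench bin's underside.
- top_pinch_l (a point): Place to pinch the second bin's rim band on its +y long side: middle of the 10 mm thick band, 15 mm below the rim, at own x -16, y +58. Here the band is upright and clear inside and out from x -45 to +12, from the rim to 28 mm below it. Axes as that bin: the fingers close along y and point along -z.
- top_pinch_r (a point): The same place on the second bin's -y long side, at own x -16, y -58: middle of the 10 mm thick band, 15 mm below the rim; axes as that bin.
- top_card (a point): Middle of the outer face of the second bin's rim band at its card end: 95 mm to -x of its middle, 15 mm below its rim.
- stand: Sloping bin stand, fixed: grey sheet shelf 186 x 118 mm on steel tube legs, sloping 30 degrees, low side with a 17 mm stop towards the robot (own -x), high side away, 10 mm side lips; origin on the bench under the middle of the shelf, whose surface is there 88 mm up. It is on the robot's left or right, the bench bin on the other side.
- jar_mid (a point): Centre of the closed specimen jar, half-way up: straight glass, 54 mm diameter, black screw lid 58 mm diameter over the top 16 mm; 62 mm high, 0.16 kg, upright on the bench between stand and bin at the start. Standing in the bin its centre is 35 mm above the bin's underside and its lid 6 mm below the ledges.
- beaker: Clear plastic beaker, 76 mm diameter at the rim, 95 mm high, on the bench beyond the jar; origin at the centre of its underside. Leave alone.
- bottle: Closed clear bottle, 64 mm diameter, 190 mm high, far to the left; origin at the centre of its underside. Leave alone.
- tube_rack: Wooden test-tube rack, 190 mm long (own y) x 60 x 72 mm high, tubes up to 115 mm high, far to the right; origin at the centre of its underside. Leave alone.
There are look-alikes about, which are no part of the job. Leave any turquoise look-alike of the part that bears top_mid alone. What is meant by the part that bears jar_mid is not yellow, and is the larger of those in its own colour.

How it is judged:
By the outcome, as a careful person would: the job done as asked, in the order asked, and still so for the second after the job is handed in, with the robot touching nothing.
It also fails if it takes over 54 s, if anything falls off the work surface, if the arm or the gripper's body presses on something with over 40 N, if the wrist force passes 120 N, or if a joint passes its speed limit or range.

ROBOT

A 6-joint arm with a two-finger parallel gripper is mounted at the origin on the work surface. World frame = base frame: x ahead of the robot, y to its left, z up, the work surface at z = 0. Lengths are in m, angles in degrees, forces in N, time in s.
With the tool pointing down it reaches from about 0.3 to 0.75 m from the base axis. Payload 8.5 kg.
Tool frame: the origin (TCP) lies at the very end of the fingers, on their centre line; the grasp point (between the pads) lies 19 mm behind it (hold_point_z is the distance from the TCP to the grasp point, in m); z points along the fingers, y is the direction in which the jaws open and shut (so a half turn about z gives the same grasp; the last joint's range is limited). The gripper opens to 85 mm and grips with 20 to 120 N. Pads are 22 mm wide; open, the fingers measure 114 mm over their backs; the gripper's body (76 mm by 85 mm) begins 54 mm behind the grasp point. The pads swing forward as they close: fully open they stand 13 mm farther back than shut.
Start: joints at [-12.336, 21.807, 74.336, -0, 83.858, -12.336], TCP at [0.55, 0, 0.231] pointing down, gripper open.
Joint ranges: [-178.18, 178.18], [-50.72, 133.34], [12.68, 142.11], [-81.47, 261.47], [9.98, 163.14], [-165.26, 165.26]. Speed limits (degrees/s): [136.94, 136.94, 180, 180, 180, 180].

INTERFACE

Orientations are given as a 3x3 rotation matrix whose columns are the frame's x, y, z axes.
In Python, from rig import observe, get_image, close_job, hold_point_z gives the robot as it stands. The module is installed in compiled form; this text tells all that it offers.
- The arm moves only by the tool jog_arm, never from a script. Its arguments are lists of equal length, an entry for each row: "travel": the shift along the world's x, y, z in m, a list of three; "dr": the turn, a rotation vector about the world's x, y, z in rad, a list of three. In form: {"travel": [[x, y, z], ...], "dr": [[rx, ry, rz], ...]}. A call has 1 to 20 rows; each row shifts and turns the commanded pose from where the row before left it; what a row does not reach is not made up. A row lasts 1/12 s, in which the tool goes at most 41.7 mm and 7.16 degrees, less where a joint would pass 70% of its speed; a pose out of reach is approached as far as the arm can. A call with a gripper value outside its range is refused whole. "jaw" is the finger opening in m, from 0 to 0.0854, set as the call begins (left out, the last holds). The fingers move at their own pace and stop on an object; "newtons" is the grip in N (left out, the last holds). Time passes only in rows, so rows that do not move let the fingers close. It gives the time, the measured TCP pose, the force and the opening at its end, in the units of the state.
- observe(): the state, without advancing time (a new reading comes with each control period).
- get_image(name): name is "scene" or "side" or "wrist"; returns a dict with "color" (420x560x3 uint8, red, green, blue), "fovy" (degrees; the focal length in pixels is half the picture's height over the tangent of half this angle, whatever the lens; pixels are square), "cx", "cy" (the principal point, pixels), "k1" (the pictures are not rectified: a ray, as slopes to the right and down, at radius r is drawn at 1 + k1 r^2 times it, then the intrinsics apply), "R" (3x3) and "t" (3): a world point X has camera coordinates R X + t. Camera axes: x right, y down, z forward; pixel columns grow to the right and rows downward; lengths in m; the calibration is good to about 2 mm. A picture is of the moment at which its call begins. There is no depth.
- close_job(): hands the job in, once; it reports no verdict.
The state is a dict: "time_s": time; "q": joint angles; "qvel": joint speeds; "joint_efforts": joint torques, N m; "position": TCP position; "tool_rot": TCP orientation; "ft_force": force on the tool from outside, world axes, zero at the start; "wrist_torque": the same for the moment, N m; "grip_width": finger opening in m.
Only numpy, scipy, OpenCV 4.12 (cv2) and the standard library are available. Lean on these libraries where they do the work, as an engineer would, in place of code of your own. Each camera call takes 0.05 s, during which the arm holds its last target.

## Working session

There is one attempt and no reset: what is moved stays moved. The work goes in short steps, Python scripts to look and compute and a tool call to move; the robot and the scene stay as the last step left them, time stands still between calls to the robot, and variables do not carry over. Pictures are saved under pics/ and viewed, and the job is handed in when it is done.

Besides the shell and the picture viewer there is one more tool, called after "Call:" as name(argument=value, ...) on one line, values as JSON. jog_arm: Moves the arm, as the interface text tells. Its arguments: {"type":"object","properties":{"travel":{"type":"array"},"dr":{"type":"array"},"jaw":{"type":"number"},"newtons":{"type":"number"}},"required":["travel","dr"]}

```bash
mkdir -p pics; cat > h.py <<'E'
import numpy as np, cv2
from rig import observe, get_image, close_job, hold_point_z
def snap(n,tag):
    d=get_image(n); cv2.imwrite(f'pics/{tag}.png',d['color'][:,:,::-1]); 
    import pickle; pickle.dump(d,open(f'pics/{tag}.pkl','wb')); return d
def load(tag):
    import pickle; return pickle.load(open(f'pics/{tag}.pkl','rb'))
def K(d):
    f=210/np.tan(np.radians(d['fovy'])/2); return np.array([[f,0,d['cx']],[0,f,d['cy']],[0,0,1.]])
def proj(d,X):
    X=np.atleast_2d(np.array(X,float))
    return cv2.projectPoints(X,cv2.Rodrigues(np.array(d['R'],float))[0],np.array(d['t'],float),K(d),np.array([d['k1'],0,0,0.]))[0][:,0]
def ray(d,p):
    p=np.array(p,float).reshape(-1,1,2)
    u=cv2.undistortPoints(p,K(d),np.array([d['k1'],0,0,0.]))[:,0]
    R=np.array(d['R']);C=-R.T@np.array(d['t'])
    v=np.c_[u,np.ones(len(u))]@R; return C,v
def onz(d,p,z):
    C,v=ray(d,p); return C+v*((z-C[2])/v[:,2])[:,None]
def tri(obs):
    A=np.zeros((3,3));b=np.zeros(3);L=[]
    for d,p in obs:
        C,v=ray(d,p);v=v[0]/np.linalg.norm(v[0]);M=np.eye(3)-np.outer(v,v);A+=M;b+=M@C;L.append((M,C))
    X=np.linalg.solve(A,b); return X,[round(1000*np.linalg.norm(M@(X-C)),1) for M,C in L]
E
python3 - <<'E'
from h import *
for n in ('scene','side','wrist'):
    d=snap(n,n+'0'); print(n,d['fovy'],d['k1'],-np.array(d['R']).T@d['t'],np.array(d['R'])[2])
print(hold_point_z,observe())
E
```

```text
scene 54.34861644126507 -0.09062862891329472 [ 1.04830748 -0.04476176  1.07753094] [-0.50335415  0.01988887 -0.86385128]
side 45.994015460156405 -0.035756015222550265 [-0.03329036  0.83808203  0.86051525] [ 0.42694244 -0.67510441 -0.60162629]
wrist 69.55292211791735 0.01403455574204654 [0.5501924  0.06625028 0.37344938] [ 9.32677509e-05 -2.58901288e-01 -9.65903781e-01]
0.0187 {'time_s': 0.15, 'q': array([-1.23367139e+01,  2.18333676e+01,  7.43694697e+01, -4.91531052e-04,
        8.38590291e+01, -1.23328298e+01]), 'qvel': array([ 0.04253057, -0.15630675, -0.10412752,  0.08425613,  0.02716224,
       -0.05035113]), 'joint_efforts': array([ 1.94521621e-03, -4.48624384e+01, -2.31344014e+01, -1.86937300e-04,
        3.77541786e-03, -1.65174959e-05]), 'position': array([5.49793404e-01, 3.16479637e-05, 2.30873200e-01]), 'tool_rot': array([[ 6.69866641e-05,  9.99999439e-01, -1.05666131e-03],
       [ 9.99999973e-01, -6.67517325e-05,  2.22367577e-04],
       [ 2.22296918e-04, -1.05667618e-03, -9.99999417e-01]]), 'ft_force': array([ 0.05843182, -0.26162285, -0.39648679]), 'wrist_torque': array([-0.04213727, -0.01269938,  0.02636602]), 'grip_width': 0.08550913468115051}
```

View pics/scene0.png

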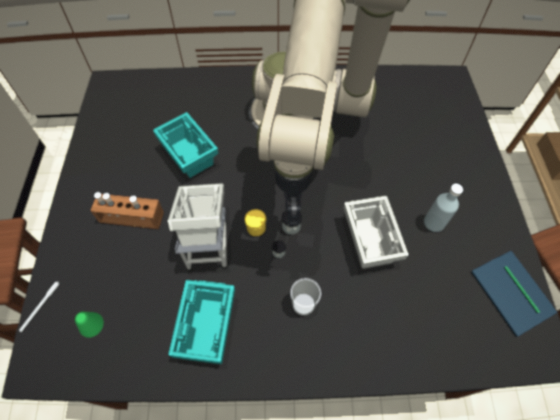

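View pics/side0.png

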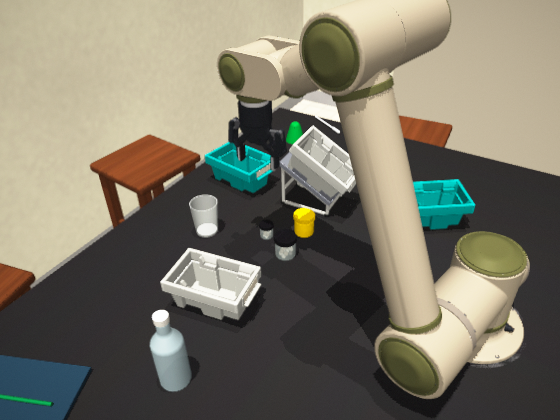

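View pics/wrist0.png

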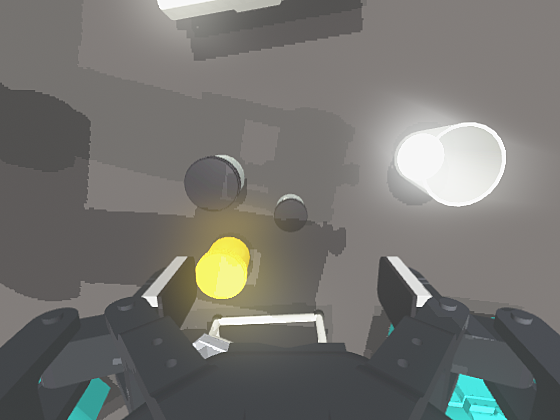

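The scene shows the bench bin at (375,232), the stand with the white bin at (200,222), and the dark-lidded jar at about (292,218). The small jar at (279,248), the yellow one at (256,222) and the turquoise bins are decoys. I'll measure on enlarged crops.

```bash
python3 - <<'E'
from h import *
def crop(tag,x,y,w,h,s,o):
    im=cv2.imread(f'pics/{tag}.png')[y:y+h,x:x+w]; cv2.imwrite(f'pics/{o}.png',cv2.resize(im,None,fx=s,fy=s,interpolation=cv2.INTER_CUBIC))
crop('scene0',335,185,80,90,6,'c1');crop('scene0',155,175,110,95,6,'c2')
crop('side0',150,240,130,90,6,'c3');crop('side0',270,115,100,100,6,'c4')
w=load('wrist0');s=load('scene0');
print(onz(w,[[212,184],[290,213],[221,276]],.062))
E
```

```text
[[ 0.4725835   0.01177289  0.062     ]
 [ 0.55382713 -0.01952206  0.062     ]
 [ 0.47607483 -0.09335097  0.062     ]]
```

View pics/c1.png

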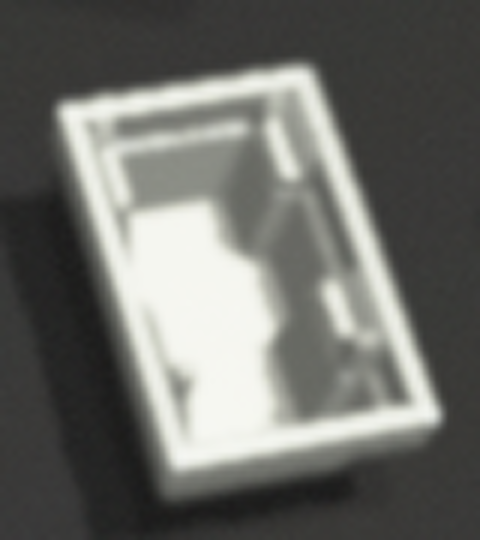

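View pics/c2.png

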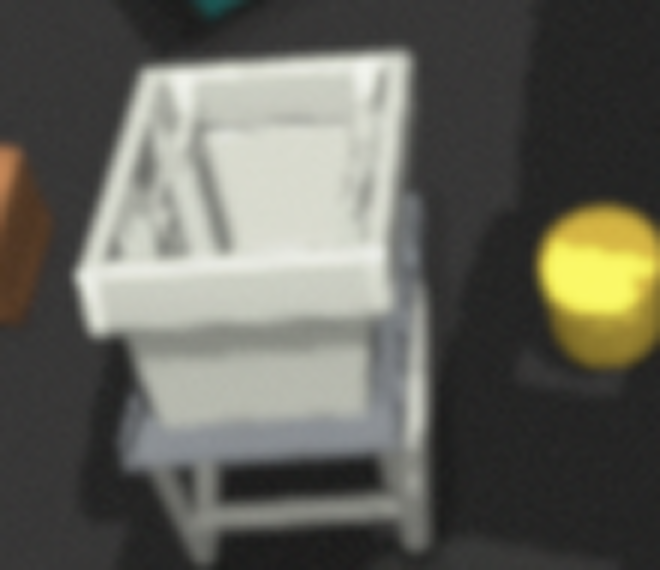

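View pics/c3.png

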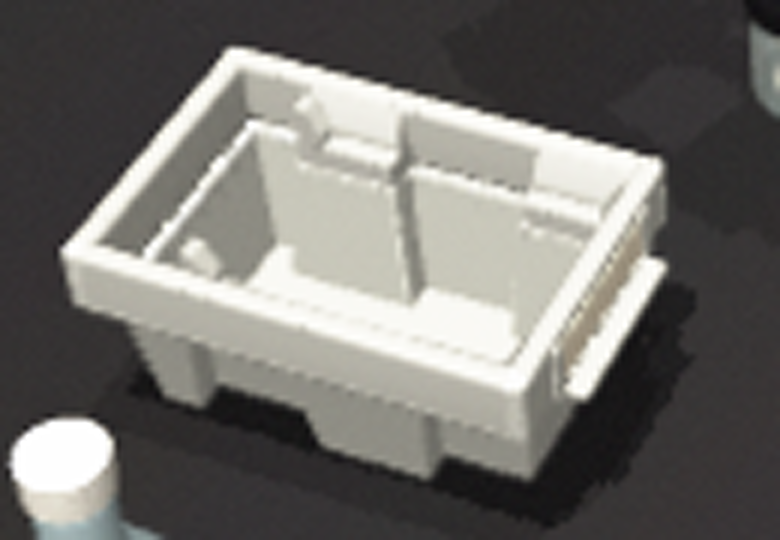

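View pics/c4.png

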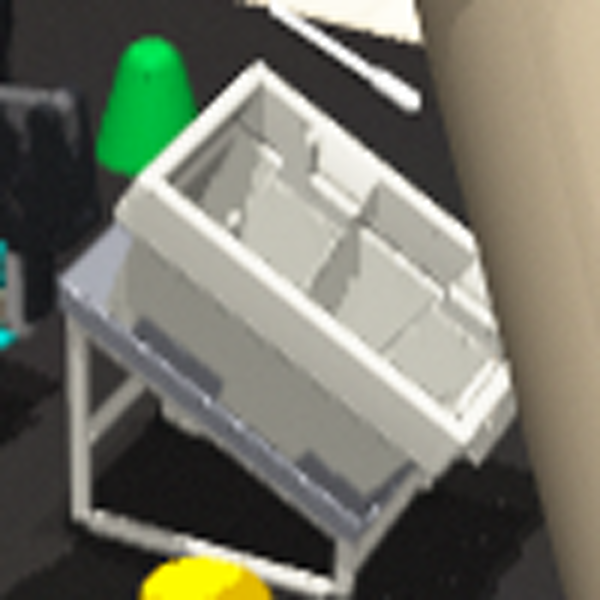

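```bash
cat > m.py <<'E'
from h import *
sc=load('scene0');sd=load('side0')
P=lambda u,o:[(u[0]+.5)/6-.5+o[0],(u[1]+.5)/6-.5+o[1]]
def fit(M,W,yaw=None):
    M=np.array(M);W=np.array(W);mc=M.mean(0);wc=W.mean(0)
    U,S,V=np.linalg.svd((W-wc).T@(M-mc));R=U@np.diag([1,1,np.linalg.det(U@V)])@V
    t=wc-R@mc; return R,t,np.round(1000*(M@R.T+t-W),1)
if __name__=='__main__':
    np.set_printoptions(precision=4,suppress=True)
    a=[(60,105),(312,65),(440,415),(170,470)];b=[(662,160),(525,392),(65,255),(232,48)]
    M=[(-.095,-.063,.09),(-.095,.063,.09),(.095,.063,.09),(.095,-.063,.09)]
    W=[]
    for u,v in zip(a,b):
        X,e=tri([(sc,P(u,(335,185))),(sd,P(v,(150,240)))]);W.append(X);print(X,e, onz(sc,P(u,(335,185)),.09)[0],onz(sd,P(v,(150,240)),.09)[0])
    R,t,r=fit(M,W);print('low',R,t,r)
    A=np.array([(onz(sc,P(u,(335,185)),.09)[0]+onz(sd,P(v,(150,240)),.09)[0])/2 for u,v in zip(a,b)])
    R,t,r=fit(M,A);print('low plane',np.degrees(np.arctan2(R[1,0],R[0,0])),t,r)
    a=[(145,70),(410,52),(388,255),(80,275)];b=[None,(468,445),(150,180),(258,62)]
    W=[];Mt=[]
    for u,v,m in zip(a,b,M):
        if v is None: continue
        X,e=tri([(sc,P(u,(155,175))),(sd,P(v,(270,115)))]);W.append(X);Mt.append(m);print(X,e)
    R,t,r=fit(Mt,W);print('top',R,t,r, 'mid',t+R@[0,0,.045],'pinch_l',t+R@[-.016,.058,.075],'pitch',np.degrees(np.arcsin(R[2,0])),'yaw',np.degrees(np.arctan2(R[1,0],R[0,0])))
    q=proj(sc,(np.array(M)@R.T+t));print(q,[P(u,(155,175)) for u in a])
E
python3 m.py
```

```text
[0.4449 0.1614 0.0899] [np.float64(1.0), np.float64(1.0)] [0.4441 0.1606 0.09  ] [0.4454 0.1624 0.09  ]
[0.4234 0.2851 0.0891] [np.float64(0.6), np.float64(0.6)] [0.4245 0.2852 0.09  ] [0.4225 0.2852 0.09  ]
[0.6092 0.3145 0.0884] [np.float64(0.3), np.float64(0.3)] [0.6097 0.3137 0.09  ] [0.608  0.3157 0.09  ]
[0.6315 0.1905 0.0869] [np.float64(0.9), np.float64(0.9)] [0.6322 0.1891 0.09  ] [0.6294 0.1939 0.09  ]
low [[ 0.9869 -0.1612  0.0101]
 [ 0.1612  0.9869 -0.001 ]
 [-0.0098  0.0026  0.9999]] [ 0.5263  0.2379 -0.0014] [[-1.3 -1.  -0.6]
 [-0.1 -0.3  0.6]
 [ 1.7  0.9 -0.6]
 [-0.3  0.5  0.6]]
low plane 9.35577833263561 [0.527  0.2382 0.    ] [[-1.3 -0.9 -0. ]
 [-0.5 -0.2  0. ]
 [ 1.6  1.1 -0. ]
 [ 0.2  0.   0. ]]
[ 0.3899 -0.1837  0.1173] [np.float64(0.3), np.float64(0.3)]
[ 0.5507 -0.1766  0.2092] [np.float64(2.0), np.float64(2.0)]
[ 0.5601 -0.2999  0.2118] [np.float64(0.1), np.float64(0.1)]
top [[ 0.867  -0.0519 -0.4956]
 [ 0.0485  0.9986 -0.0197]
 [ 0.4959 -0.007   0.8683]] [ 0.5185 -0.2408  0.0857] [[-1.7 -0.6 -1. ]
 [ 2.3  1.6  1.3]
 [-0.6 -1.  -0.4]] mid [ 0.4962 -0.2417  0.1248] pinch_l [ 0.4644 -0.1852  0.1425] pitch 29.730382407820915 yaw 3.203048397044002
[[178.4563 185.7717]
 [222.8329 183.0328]
 [219.2354 217.0045]
 [167.5704 220.2643]] [[178.75, 186.25], [222.91666666666669, 183.25], [219.25, 217.08333333333334], [167.91666666666666, 220.41666666666666]]
```

```bash
python3 - <<'E'
from h import *
for t,(x,y,w,h) in dict(wrist0=(165,135,100,90),side0=(250,210,80,60),scene0=(255,180,60,80)).items():
    im=cv2.imread(f'pics/{t}.png')[y:y+h,x:x+w]; im=cv2.convertScaleAbs(im,alpha=1.6); cv2.imwrite(f'pics/j_{t}.png',cv2.resize(im,None,fx=6,fy=6,interpolation=cv2.INTER_CUBIC))
E
```

```text
(no output)
```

View pics/j_wrist0.png

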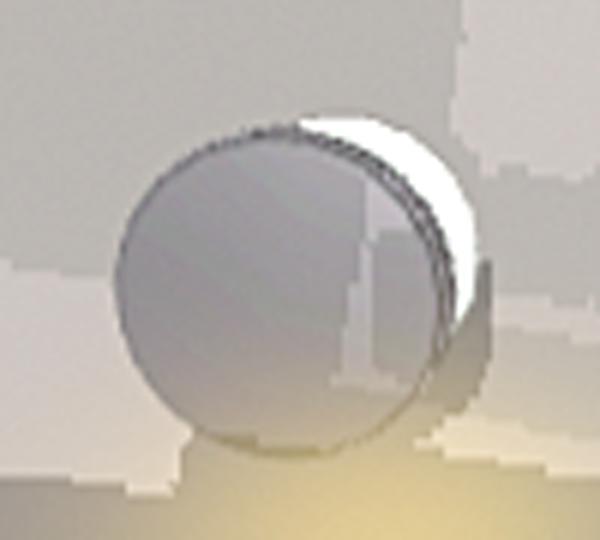

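View pics/j_side0.png

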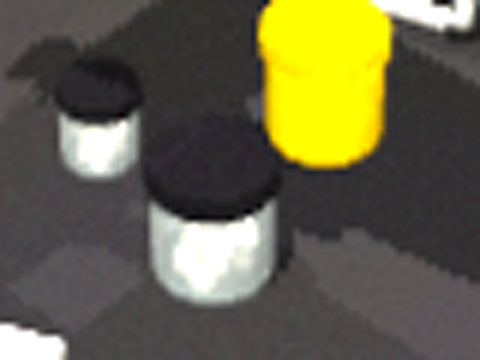

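```bash
python3 - <<'E'
from h import *
w=load('wrist0');s=load('side0')
print(onz(w,[[211,183.4]],.062),onz(s,[[285.3,235]],.062),tri([(w,[211,183.4]),(s,[285.3,235])]))
X=np.array([[.4715+.029*np.cos(a),.0125+.029*np.sin(a),.062] for a in np.arange(0,6.28,1.57)])
print(proj(w,X),proj(s,X))
E
```

```text
[[0.47158608 0.01240294 0.062     ]] [[0.46999327 0.00848446 0.062     ]] (array([0.4703984 , 0.01116934, 0.06281264]), [np.float64(1.9), np.float64(1.9)])
[[238.82882425 183.32251003]
 [209.05289764 155.01036385]
 [182.9345742  183.24201676]
 [212.62067452 210.26463608]] [[274.24086648 232.08832595]
 [278.01920461 242.10822091]
 [293.90285359 239.36468372]
 [289.77283086 229.46599231]]
```

Call:
jog_arm(travel=[[-0.026,0.004,-0.02],[-0.026,0.004,-0.02],[-0.027,0.0035,-0.02],[0,0,-0.025],[0,0,-0.025],[0,0,-0.025],[0,0,-0.025],[0,0,-0.02],[0,0,-0.013],[0,0,-0.01],[0,0,0],[0,0,0]], dr=[[0,0,0.06],[0,0,0.06],[0,0,0.042],[0,0,0],[0,0,0],[0,0,0],[0,0,0],[0,0,0],[0,0,0],[0,0,0],[0,0,0],[0,0,0]])

```text
time_s: 1.15
position: [0.4708, 0.0115, 0.0282]
tool_rot: [[-0.161, 0.987, -0.001], [0.987, 0.161, 0.0], [0.0, -0.001, -1.0]]
ft_force: [-0.1, -1.1, 0.1]
grip_width: 0.0856
```

```bash
python3 - <<'E'
from h import *
d=snap('wrist','w1');d=snap('side','s1')
E
```

```text
(no output)
```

View pics/w1.png

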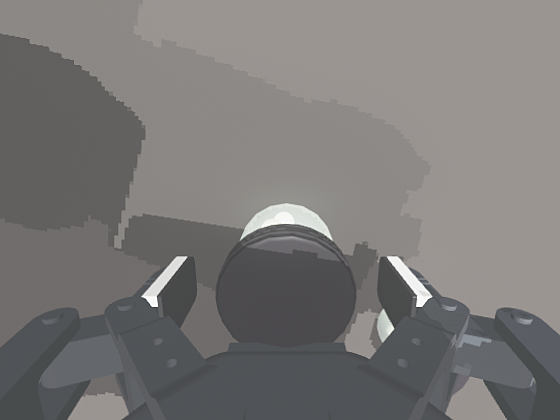

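View pics/s1.png

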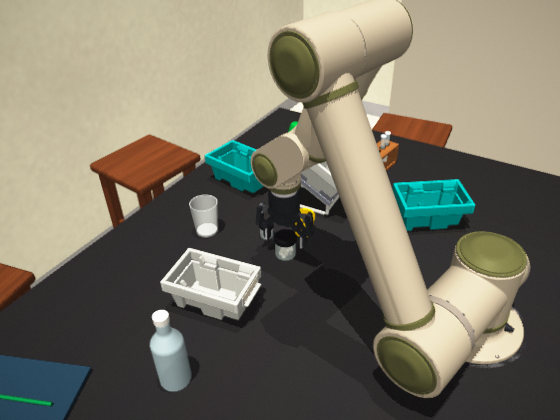

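The lid sits midway between the fingers (216–357 px, against pads at 195 and 380). I'll close on it.

Call:
jog_arm(travel=[[0,0,0],[0,0,0],[0,0,0],[0,0,0],[0,0,0],[0,0,0],[0,0,0],[0,0,0],[0,0,0],[0,0,0]], dr=[[0,0,0],[0,0,0],[0,0,0],[0,0,0],[0,0,0],[0,0,0],[0,0,0],[0,0,0],[0,0,0],[0,0,0]], jaw=0.04, newtons=35)

```text
time_s: 2.08
position: [0.4712, 0.0114, 0.0291]
tool_rot: [[-0.161, 0.987, 0.001], [0.987, 0.161, -0.0], [-0.001, 0.001, -1.0]]
ft_force: [-1.5, -0.3, 7.1]
grip_width: 0.056
```

Call:
jog_arm(travel=[[0,0,0.01],[0,0,0.02],[0,0,0.03],[0,0,0.03],[0,0,0.03],[0,0,0]], dr=[[0,0,0],[0,0,0],[0,0,0],[0,0,0],[0,0,0],[0,0,0]])

```text
time_s: 2.58
position: [0.4731, 0.0111, 0.1534]
tool_rot: [[-0.162, 0.987, 0.009], [0.987, 0.162, -0.002], [-0.004, 0.009, -1.0]]
ft_force: [0.8, -0.1, -0.9]
grip_width: 0.0559
```

```bash
python3 - <<'E'
from h import *
d=snap('wrist','w2');d=snap('side','s2')
E
```

```text
(no output)
```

View pics/w2.png

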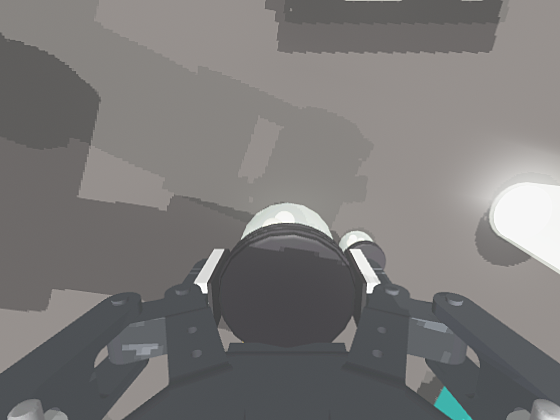

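View pics/s2.png

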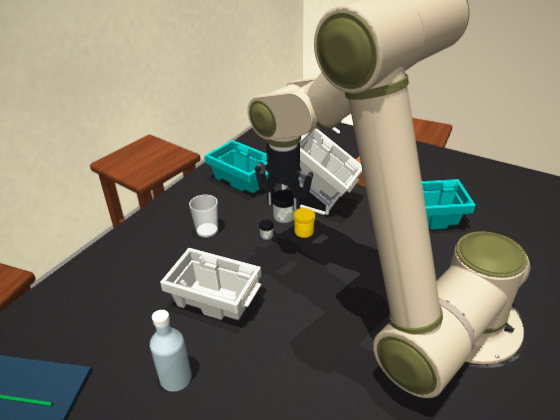

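Call:
jog_arm(travel=[[0.003,0.014,0.004],[0.005,0.025,0.004],[0.005,0.03,0],[0.005,0.03,0],[0.005,0.03,0],[0.005,0.03,0],[0.005,0.03,0],[0.005,0.025,0],[0.002,0.01,0],[0,0,0],[0,0,0],[0,0,0]], dr=[[0,0,0],[0,0,0],[0,0,0],[0,0,0],[0,0,0],[0,0,0],[0,0,0],[0,0,0],[0,0,0],[0,0,0],[0,0,0],[0,0,0]])

```text
time_s: 3.68
position: [0.5106, 0.2344, 0.1556]
tool_rot: [[-0.16, 0.987, -0.002], [0.987, 0.16, -0.001], [-0.0, -0.002, -1.0]]
ft_force: [-0.7, -0.9, -1.6]
grip_width: 0.0558
```

```bash
python3 - <<'E'
from h import *
d=snap('wrist','w3');d=snap('side','s3');print(observe()['position'],observe()['ft_force'])
E
```

```text
[0.51088937 0.23431034 0.15613588] [ 0.02369188  0.01067538 -1.7260769 ]
```

View pics/w3.png

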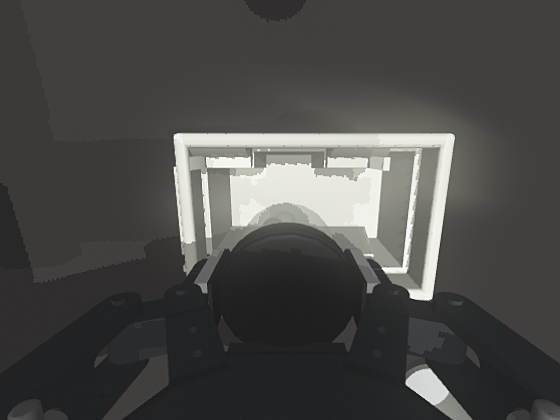

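View pics/s3.png

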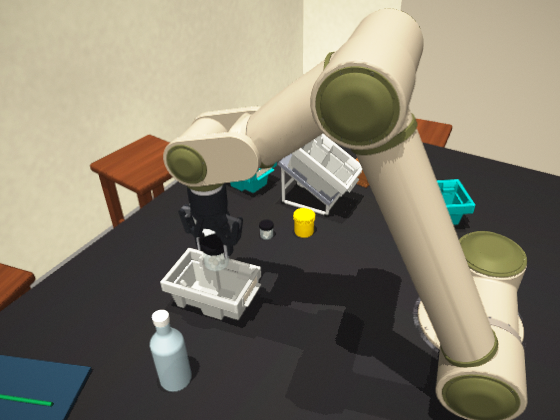

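```bash
python3 - <<'E'
from h import *
w=load('w3');C=onz(w,[[174,134],[454,134],[434,299]],.09);print(C,np.linalg.norm(C[1]-C[0]))
d=C[1]-C[0];y=np.arctan2(d[1],d[0]);print(np.degrees(y));n=np.array([-np.sin(y),np.cos(y)]);c=(C[0]+C[1])[:2]/2-.063*n;print(c, c-.016*np.array([np.cos(y),np.sin(y)]))
E
```

```text
[[0.42703072 0.28485596 0.09      ]
 [0.61074873 0.31461081 0.09      ]
 [0.63277575 0.19347155 0.09      ]] 0.18611195160525298
9.199703849590252
[0.52896192 0.23754375] [0.51316772 0.23498573]
```

Call:
jog_arm(travel=[[0,0,-0.015],[0,0,-0.02],[0,0,-0.02],[0,0,-0.02],[0,0,-0.015],[0,0,-0.012],[0,0,-0.01],[0,0,-0.005],[0,0,0],[0,0,0]], dr=[[0,0,0],[0,0,0],[0,0,0],[0,0,0],[0,0,0],[0,0,0],[0,0,0],[0,0,0],[0,0,0],[0,0,0]])

```text
time_s: 4.62
position: [0.5113, 0.2353, 0.0397]
tool_rot: [[-0.161, 0.987, 0.0], [0.987, 0.161, 0.0], [0.0, 0.0, -1.0]]
ft_force: [-1.1, -0.0, -1.2]
grip_width: 0.0561
```

Call:
jog_arm(travel=[[0,0,-0.002],[0,0,-0.002],[0,0,-0.001],[0,0,-0.001],[0,0,0],[0,0,0]], dr=[[0,0,0],[0,0,0],[0,0,0],[0,0,0],[0,0,0],[0,0,0]])

```text
time_s: 5.12
position: [0.511, 0.2355, 0.0334]
tool_rot: [[-0.161, 0.987, 0.0], [0.987, 0.161, -0.0], [-0.0, 0.0, -1.0]]
ft_force: [0.5, -0.4, -1.1]
grip_width: 0.0559
```

Call:
jog_arm(travel=[[0,0,-0.0006],[0,0,0],[0,0,0]], dr=[[0,0,0],[0,0,0],[0,0,0]])

```text
time_s: 5.37
position: [0.511, 0.2355, 0.0331]
tool_rot: [[-0.161, 0.987, 0.0], [0.987, 0.161, 0.0], [0.0, 0.0, -1.0]]
ft_force: [-1.6, -0.7, 5.2]
grip_width: 0.0557
```

Call:
jog_arm(travel=[[0,0,-0.0006],[0,0,0],[0,0,0]], dr=[[0,0,0],[0,0,0],[0,0,0]])

```text
time_s: 5.62
position: [0.511, 0.2356, 0.0331]
tool_rot: [[-0.161, 0.987, 0.001], [0.987, 0.161, 0.0], [0.0, 0.001, -1.0]]
ft_force: [-3.6, -0.8, 10.6]
grip_width: 0.0564
```

Contact came at the expected height, 4 mm above the bench level. I'll release and lift.

Call:
jog_arm(travel=[[0,0,0.0005],[0,0,0],[0,0,0],[0,0,0],[0,0,0],[0,0,0]], dr=[[0,0,0],[0,0,0],[0,0,0],[0,0,0],[0,0,0],[0,0,0]], jaw=0.076)

```text
time_s: 6.12
position: [0.5111, 0.2355, 0.0325]
tool_rot: [[-0.161, 0.987, 0.0], [0.987, 0.161, 0.0], [-0.0, 0.0, -1.0]]
ft_force: [0.9, 0.4, -0.8]
grip_width: 0.0764
```

Call:
jog_arm(travel=[[0,0,0.005],[0,0,0.015],[0,0,0.03],[0,0,0.035],[0,0,0.035],[0,0,0.035],[0,0,0.035],[0,0,0.015]], dr=[[0,0,0],[0,0,0],[0,0,0],[0,0,0],[0,0,0],[0,0,0],[0,0,0],[0,0,0]])

```text
time_s: 6.78
position: [0.5116, 0.2357, 0.2428]
tool_rot: [[-0.161, 0.987, 0.006], [0.987, 0.161, 0.001], [0.0, 0.007, -1.0]]
ft_force: [0.1, -0.3, -0.8]
grip_width: 0.0764
```

```bash
python3 - <<'E'
from h import *
d=snap('wrist','w4');d=snap('side','s4');d=snap('scene','c4s');print(observe()['position'],observe()['q'])
E
```

```text
[0.51092872 0.23553797 0.23862145] [1.26945635e+01 2.27505985e+01 7.15960405e+01 4.22587912e-04
 8.55404699e+01 3.40815278e+00]
```

View pics/w4.png

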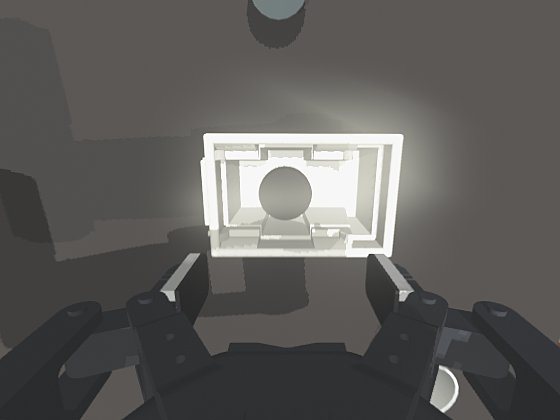

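View pics/s4.png

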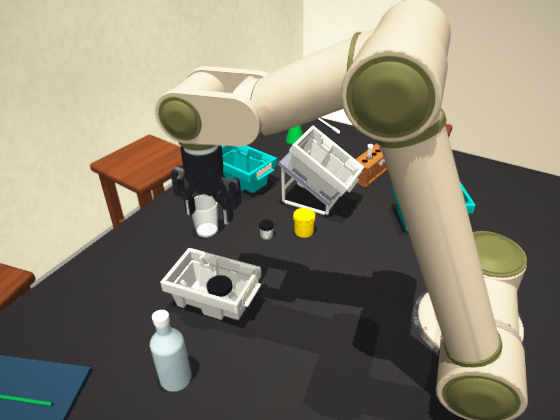

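The jar stands upright in the bin at wrist (285,193). All four rim corners now show in the wrist view, so I'll refine the bin pose from them.

```bash
python3 - <<'E'
from h import *
im=cv2.imread('pics/w4.png')[120:270,190:420]; cv2.imwrite('pics/w4c.png',cv2.resize(im,None,fx=3.4,fy=3.4,interpolation=cv2.INTER_CUBIC))
E
```

```text
(no output)
```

View pics/w4c.png

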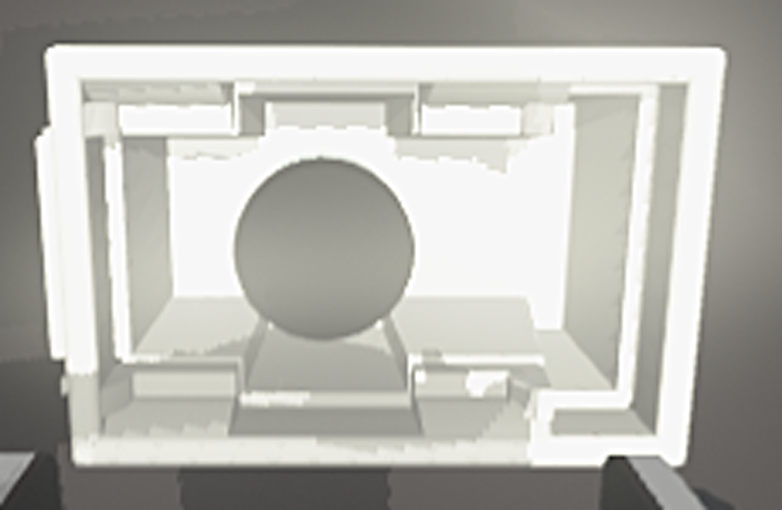

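```bash
python3 - <<'E'
from m import *
w=load('w4');c=np.array([(46,46),(727,47),(688,466),(74,466)],float)/3.4+[190,120]-.35
M=[(-.095,.063,.09),(.095,.063,.09),(.095,-.063,.09),(-.095,-.063,.09)]
R,t,r=fit(M,onz(w,c,.09));print(np.degrees(np.arctan2(R[1,0],R[0,0])),t,r)
j=np.array([[325,248]])/3.4+[190,120]-.35;p=onz(w,j,.066)[0];print('jar',p,R.T@(p-t))
E
```

```text
9.204790226649685 [5.29235805e-01 2.38471813e-01 4.16333634e-17] [[-0.2  0.   0. ]
 [ 0.5  0.2  0. ]
 [-0.3  0.   0. ]
 [ 0.  -0.3  0. ]]
jar [0.51195616 0.2366992  0.066     ] [-0.01734069  0.00101433  0.066     ]
```

```bash
python3 - <<'E'
from h import *
from scipy.spatial.transform import Rotation as Ro
R=Ro.from_euler('ZY',[3.2,-30],degrees=True).as_matrix();print(R)
mid=np.array([.4962,-.2417,.1248])
for s in (.08,0): print(s, mid+R@[-.016,.058,.0635-.045+s])
o=observe();print(o['position']); Rt=np.c_[R[:,0],-R[:,1],-R[:,2]]
Ry=Ro.from_rotvec([0,0,-1.676]).as_matrix()@o['tool_rot'];print(Ry)
print(Ro.from_matrix(Rt@Ry.T).as_rotvec())
E
```

```text
[[ 0.86467507 -0.0558215  -0.49922038]
 [ 0.04834284  0.99844076 -0.02791075]
 [ 0.5         0.          0.8660254 ]]
0.08 [ 0.42995434 -0.18731313  0.2021035 ]
0 [ 0.46989197 -0.18508027  0.13282147]
[0.51092872 0.23553797 0.23862145]
[[ 9.98383084e-01  5.68433148e-02  2.36049500e-04]
 [ 5.68436687e-02 -9.98381175e-01 -1.95614297e-03]
 [ 1.24473727e-04  1.96639797e-03 -9.99998059e-01]]
[ 3.14068303e-02 -5.22534657e-01 -4.85384528e-04]
```

Call:
jog_arm(travel=[[-0.003,-0.015,0],[-0.006,-0.028,0],[-0.006,-0.031,0],[-0.006,-0.032,0],[-0.006,-0.032,0],[-0.006,-0.032,0],[-0.006,-0.032,0],[-0.006,-0.032,0],[-0.006,-0.032,0],[-0.006,-0.032,0],[-0.006,-0.032,0],[-0.006,-0.032,0],[-0.006,-0.031,0],[-0.006,-0.03,0],[0,0,-0.007],[0,0,-0.007],[0,0,-0.007],[0,0,-0.007],[0,0,-0.007],[0,0,0]], dr=[[0,0,-0.12],[0,0,-0.12],[0,0,-0.12],[0,0,-0.12],[0,0,-0.12],[0,0,-0.12],[0,0,-0.12],[0,0,-0.12],[0,0,-0.12],[0,0,-0.12],[0,0,-0.12],[0,0,-0.12],[0,0,-0.12],[0,0,-0.116],[0.006,-0.105,0],[0.006,-0.105,0],[0.006,-0.105,0],[0.006,-0.105,0],[0.006,-0.103,0],[0,0,0]], jaw=0.036)

```text
time_s: 8.6
position: [0.4272, -0.1856, 0.1991]
tool_rot: [[0.865, 0.055, 0.498], [0.044, -0.998, 0.033], [0.499, -0.007, -0.867]]
ft_force: [-0.6, 1.1, -0.9]
grip_width: 0.0361
```

```bash
python3 - <<'E'
from h import *
d=snap('wrist','w5');d=snap('side','s5');d=snap('scene','c5');o=observe();print(o['position'],o['q'],o['tool_rot'],o['qvel'])
E
```

```text
[ 0.42996838 -0.18782261  0.20250297] [-51.94463487   6.64332844 107.55448453  31.20860733  52.10144791
  18.34793756] [[ 8.66049901e-01  5.60278802e-02  4.96808259e-01]
 [ 4.81371056e-02 -9.98428774e-01  2.86845316e-02]
 [ 4.97634794e-01 -9.27324172e-04 -8.67386161e-01]] [ 0.86618685 -0.17211665 -1.64316656  0.43284913 -0.10052422 -0.65550276]
```

View pics/w5.png

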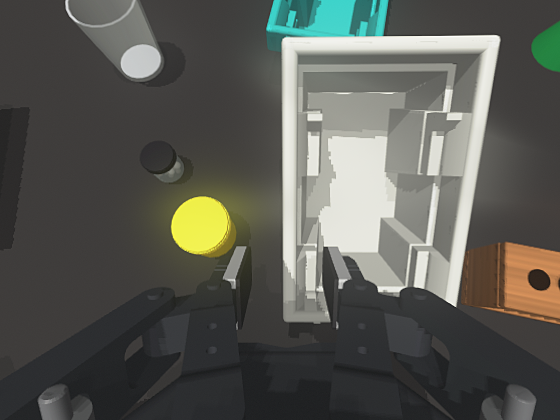

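View pics/s5.png

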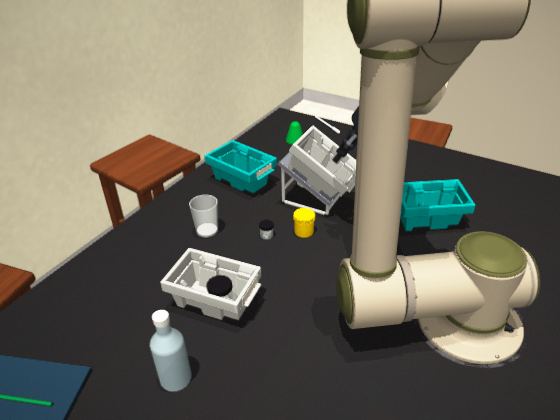

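```bash
python3 - <<'E'
from h import *
im=cv2.imread('pics/w5.png')
a=cv2.resize(im[25:60,270:320],None,fx=7,fy=7,interpolation=cv2.INTER_CUBIC);b=cv2.resize(im[25:60,465:515],None,fx=7,fy=7,interpolation=cv2.INTER_CUBIC);c=cv2.resize(im[295:330,270:320],None,fx=7,fy=7,interpolation=cv2.INTER_CUBIC)
cv2.imwrite('pics/w5c.png',np.vstack([np.hstack([a,b]),np.hstack([c,c*0])]))
E
```

```text
(no output)
```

View pics/w5c.png

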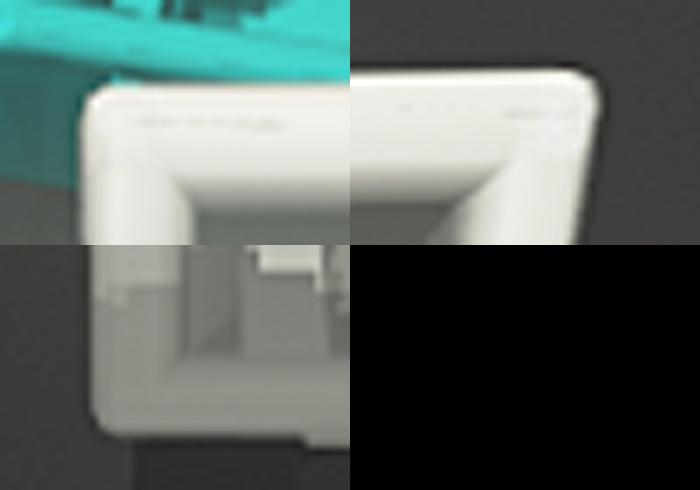

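```bash
python3 - <<'E'
from m import *
from scipy.spatial.transform import Rotation as Ro
np.set_printoptions(precision=4,suppress=True)
R=Ro.from_euler('ZY',[3.2,-30],degrees=True).as_matrix();mid=np.array([.4962,-.2417,.1248])
w=load('w5');px=[(281.4,37.2),(500.4,35),(283,322.2)]
M=np.array([(.095,.063,.045),(.095,-.063,.045),(-.095,.063,.045)])
print(proj(w,M@R.T+mid))
n=R[:,2]
for dz in (-.004,0,.004):
    C,v=ray(w,px);p0=mid+n*(.045+dz)
    X=C+v*((p0-C)@n/(v@n))[:,None]
    L=(X-mid)@R;print(dz,L, np.linalg.norm(X[1]-X[0]),np.linalg.norm(X[2]-X[0]))
E
```

```text
[[282.0126  41.8448]
 [502.8197  39.1688]
 [284.2182 326.8463]]
-0.004 [[ 0.0984  0.0634  0.041 ]
 [ 0.0982 -0.0637  0.041 ]
 [-0.0939  0.064   0.041 ]] 0.12713508481641084 0.1923211873732136
0 [[ 0.0974  0.0633  0.045 ]
 [ 0.0971 -0.0612  0.045 ]
 [-0.0911  0.0639  0.045 ]] 0.12457474157617886 0.18844807671492875
0.004 [[ 0.0963  0.0633  0.049 ]
 [ 0.0961 -0.0588  0.049 ]
 [-0.0882  0.0638  0.049 ]] 0.12201439833594696 0.18457496605664392
```

Call:
jog_arm(travel=[[0.004,0.0004,-0.007],[0.006,0.0004,-0.01],[0.006,0.0004,-0.01],[0.006,0.0004,-0.01],[0.006,0.0004,-0.01],[0.006,0.0004,-0.01],[0.0047,0.0004,-0.0078],[0.003,0.0004,-0.005],[0,0,0],[0,0,0]], dr=[[0,0,0],[0,0,0],[0,0,0],[0,0,0],[0,0,0],[0,0,0],[0,0,0],[0,0,0],[0,0,0],[0,0,0]])

```text
time_s: 9.58
position: [0.472, -0.1841, 0.1327]
tool_rot: [[0.865, 0.058, 0.499], [0.05, -0.998, 0.029], [0.5, -0.001, -0.866]]
ft_force: [0.3, -0.0, 0.5]
grip_width: 0.0363
```

```bash
python3 - <<'E'
from h import *
d=snap('wrist','w6');d=snap('scene','c6');o=observe();print(o['position'],o['ft_force'])
im=cv2.imread('pics/c6.png')[150:290,130:290]; cv2.imwrite('pics/c6c.png',cv2.resize(im,None,fx=4,fy=4,interpolation=cv2.INTER_CUBIC))
E
```

```text
[ 0.47178508 -0.18439693  0.1332399 ] [ 0.34572637 -0.26265913 -0.38972713]
```

View pics/w6.png

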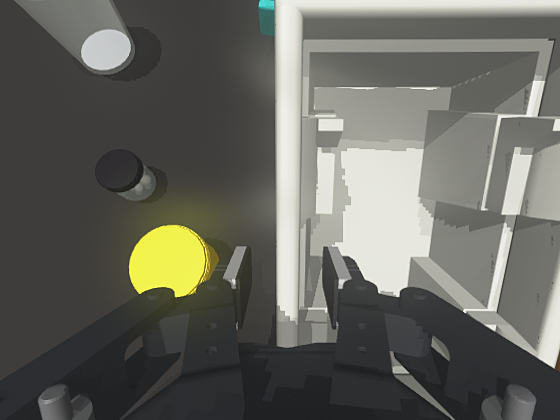

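View pics/c6c.png

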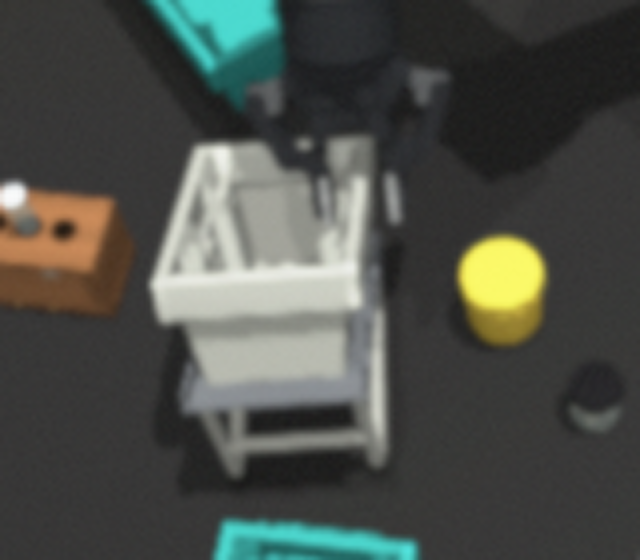

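The rim lies centred between the fingers with no contact force. I'll close and lift along the bin's normal.

Call:
jog_arm(travel=[[0,0,0],[0,0,0],[0,0,0],[0,0,0],[0,0,0],[0,0,0],[0,0,0],[0,0,0],[0,0,0],[0,0,0]], dr=[[0,0,0],[0,0,0],[0,0,0],[0,0,0],[0,0,0],[0,0,0],[0,0,0],[0,0,0],[0,0,0],[0,0,0]], jaw=0.0, newtons=60)

```text
time_s: 10.52
position: [0.4716, -0.1844, 0.1333]
tool_rot: [[0.864, 0.056, 0.5], [0.049, -0.998, 0.028], [0.501, 0.0, -0.866]]
ft_force: [-5.0, 1.3, 6.3]
grip_width: 0.0091
```

Call:
jog_arm(travel=[[-0.003,0,0.005],[-0.004,0,0.007],[-0.005,0,0.009],[-0.005,0,0.01],[-0.005,0,0.015],[0,0,0.02],[0,0,0.02],[0,0,0]], dr=[[0,0,0],[0,0,0],[0,0,0],[0,0,0],[0,0,0],[0,0,0],[0,0,0],[0,0,0]])

```text
time_s: 11.18
position: [0.4501, -0.1852, 0.2225]
tool_rot: [[0.863, 0.056, 0.503], [0.051, -0.998, 0.024], [0.503, 0.005, -0.864]]
ft_force: [0.0, -1.7, -1.3]
grip_width: 0.0091
```

```bash
python3 - <<'E'
from h import *
d=snap('wrist','w7');d=snap('side','s7');d=snap('scene','c7');o=observe();print(o['position'],o['ft_force'],o['wrist_torque'],o['q'])
E
```

```text
[ 0.44910363 -0.18386875  0.21810901] [ 0.54506832  0.58206742 -2.40796329] [0.11273251 0.53868487 0.02826865] [-49.1651264    6.86313967 104.19019913  29.53892174  53.50877237
  22.9962914 ]
```

View pics/w7.png

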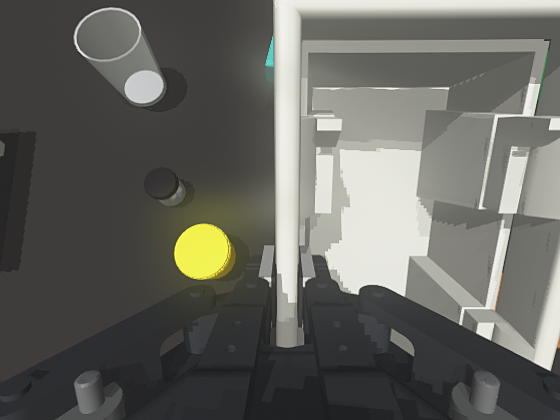

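View pics/s7.png

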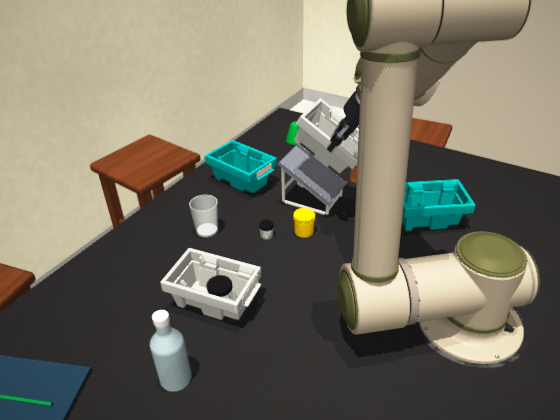

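Call:
jog_arm(travel=[[0,0,0.02],[0,0,0.03],[0,0,0.03],[0.01,0,0.005],[0.01,0,0.005],[0.01,0,0],[0.01,0,0],[0.01,0,0],[0,0,0],[0,0,0]], dr=[[0,0,0],[0,0,0],[0,0,0],[-0.0063,0.1045,0],[-0.0063,0.1045,0],[-0.0063,0.1045,0],[-0.0063,0.1045,0],[-0.0063,0.1045,0],[0,0,0],[0,0,0]])

```text
time_s: 12.17
position: [0.5005, -0.1838, 0.3063]
tool_rot: [[0.998, 0.059, -0.002], [0.059, -0.998, 0.002], [-0.002, -0.002, -1.0]]
ft_force: [-0.7, -0.2, -2.3]
grip_width: 0.0091
```

```bash
python3 - <<'E'
from h import *
d=snap('side','s8');d=snap('wrist','w8');d=snap('scene','c8');o=observe();print(o['position'],o['tool_rot'],o['q'])
E
```

```text
[ 0.49888231 -0.18422822  0.30838666] [[ 9.98385770e-01  5.67925601e-02  6.77272407e-04]
 [ 5.67928878e-02 -9.98385869e-01 -4.74823688e-04]
 [ 6.49212747e-04  5.12521469e-04 -9.99999658e-01]] [-3.30318753e+01  1.74395784e+01  6.82952484e+01 -1.65987299e-03
  9.42178107e+01  5.37122662e+01]
```

View pics/s8.png

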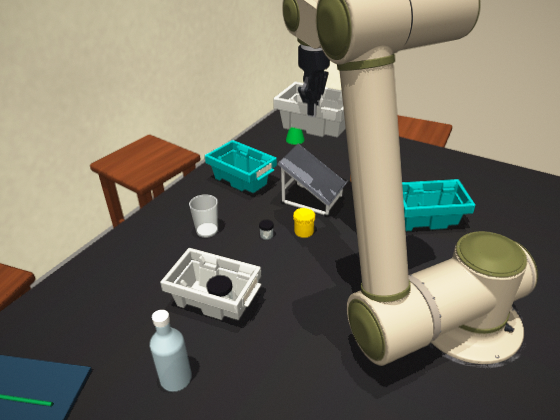

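View pics/w8.png

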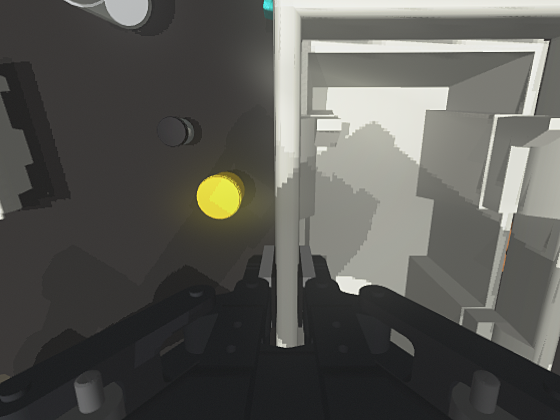

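Bin held firm and level. Now the half turn and the transfer.

Call:
jog_arm(travel=[[0.002,0.006,0],[0.002,0.012,0],[0.002,0.014,0],[0.002,0.014,0],[0.002,0.014,0],[0.002,0.014,0],[0.002,0.014,0],[0.002,0.014,0],[0.002,0.014,0],[0.002,0.014,0],[0.002,0.014,0],[0.002,0.014,0],[0.002,0.014,0],[0.002,0.014,0]], dr=[[0,0,0.06],[0,0,0.12],[0,0,0.12],[0,0,0.12],[0,0,0.12],[0,0,0.12],[0,0,0.12],[0,0,0.12],[0,0,0.12],[0,0,0.12],[0,0,0.12],[0,0,0.12],[0,0,0.12],[0,0,0.12]])

```text
time_s: 13.48
position: [0.5268, 0.0018, 0.3092]
tool_rot: [[-0.111, 0.994, 0.003], [0.994, 0.111, 0.001], [0.0, 0.003, -1.0]]
ft_force: [-0.5, -0.6, -1.9]
grip_width: 0.0091
```

Call:
jog_arm(travel=[[0.002,0.014,0],[0.002,0.014,0],[0.002,0.014,0],[0.002,0.014,0],[0.002,0.014,0],[0.002,0.014,0],[0.002,0.014,0],[0.002,0.014,0],[0.002,0.014,0],[0.002,0.014,0],[0.002,0.014,0],[0.002,0.014,0],[0.002,0.01,0],[0,0.004,0],[0,0,0],[0,0,0],[0,0,0]], dr=[[0,0,0.12],[0,0,0.12],[0,0,0.12],[0,0,0.12],[0,0,0.12],[0,0,0.12],[0,0,0.12],[0,0,0.12],[0,0,0.12],[0,0,0.12],[0,0,0.12],[0,0,0.12],[0,0,0.12],[0,0,0.065],[0,0,0],[0,0,0],[0,0,0]])

```text
time_s: 14.9
position: [0.5535, 0.1829, 0.3091]
tool_rot: [[-0.988, -0.157, 0.0], [-0.157, 0.988, 0.001], [-0.0, 0.001, -1.0]]
ft_force: [0.1, -0.1, -2.5]
grip_width: 0.0088
```

```bash
python3 - <<'E'
from h import *
d=snap('side','s9');d=snap('wrist','w9');d=snap('scene','c9');o=observe();print(o['position'],o['tool_rot'],o['q'])
print(np.degrees(np.arctan2(o['tool_rot'][1,1],o['tool_rot'][0,1])))
E
```

```text
[0.55361601 0.183143   0.30897991] [[-9.87419729e-01 -1.58120739e-01 -3.33798961e-04]
 [-1.58121059e-01  9.87418672e-01  1.44787173e-03]
 [ 1.00660778e-04  1.48243776e-03 -9.99998896e-01]] [ 6.64193543e+00  2.30313626e+01  5.97190621e+01  8.52959354e-02
  9.72589691e+01 -9.24451423e+01]
99.09784406881707
```

View pics/s9.png

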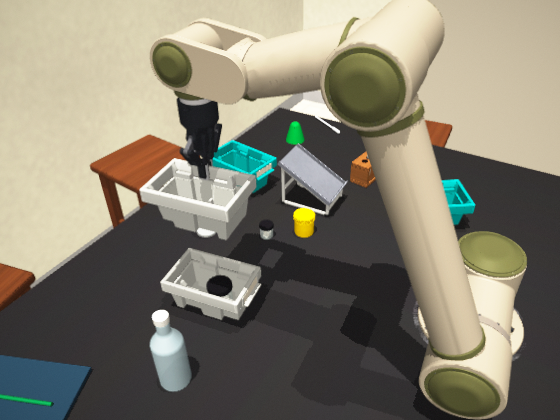

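View pics/c9.png

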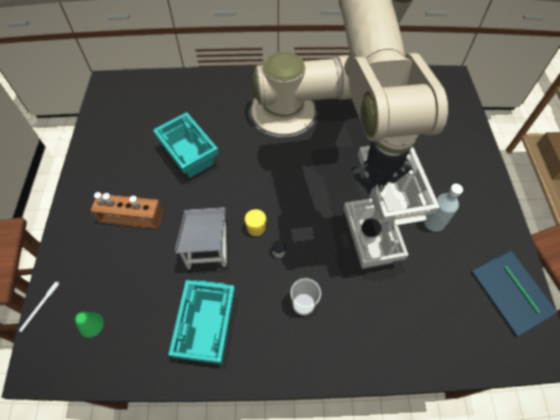

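View pics/w9.png

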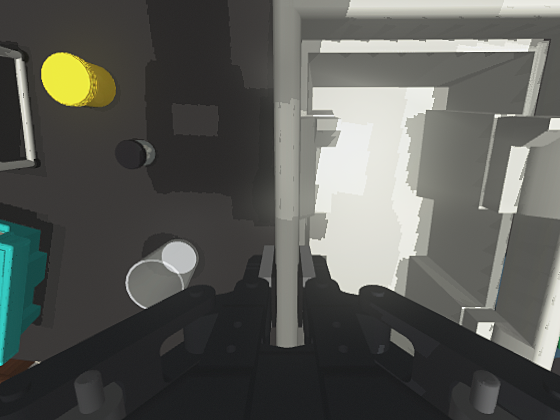

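```bash
python3 - <<'E'
from h import *
def crop(tag,x,y,w,h,s,o):
    im=cv2.imread(f'pics/{tag}.png')[y:y+h,x:x+w]; cv2.imwrite(f'pics/{o}.png',cv2.resize(im,None,fx=s,fy=s,interpolation=cv2.INTER_CUBIC))
crop('s9',135,145,130,100,6,'s9c');crop('c9',340,130,130,140,4,'c9c')
print(onz(load('side0'),[[174,372]],0),onz(load('scene0'),[[435,222]],0))
E
```

```text
[[0.48152083 0.43731957 0.        ]] [[0.46688259 0.45038756 0.        ]]
```

View pics/s9c.png

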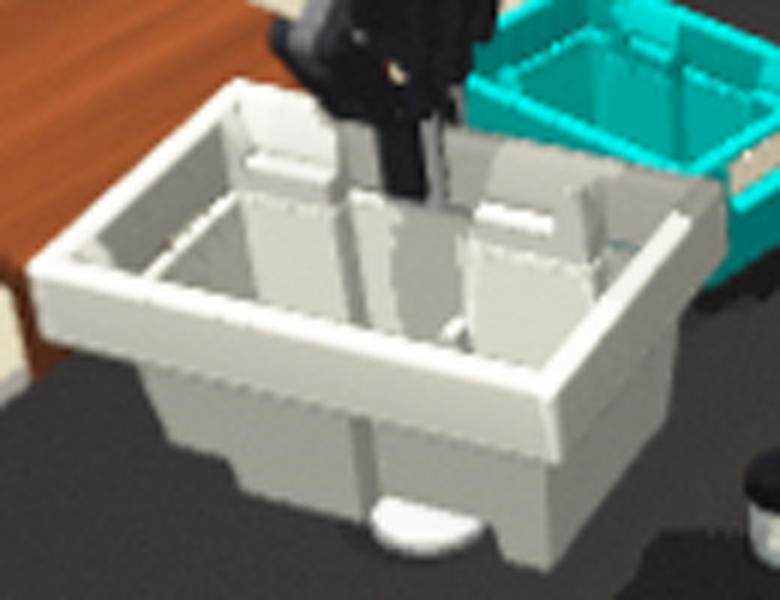

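View pics/c9c.png

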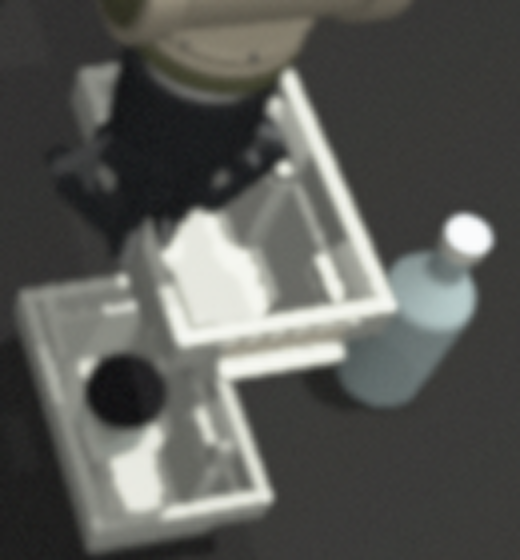

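```bash
python3 - <<'E'
from m import *
np.set_printoptions(precision=4,suppress=True)
c=load('c9');s=load('s9')
P4=lambda u:[(u[0]+.5)/4-.5+340,(u[1]+.5)/4-.5+130]
a=[(394,305),(180,345),(290,70)];b=[(32,268),(235,80),(552,392)]
M=[(-.095,-.063,.09),(-.095,.063,.09),(.095,-.063,.09)]
W=[]
for u,v in zip(a,b):
    X,e=tri([(c,P4(u)),(s,P(v,(135,145)))]);W.append(X);print(X,e)
R,t,r=fit(M,W);print(np.degrees(np.arctan2(R[1,0],R[0,0])),t,r,R)
v=[(235,80),(32,268),(552,392),(722,180)]
M=[(-.095,.063,0),(-.095,-.063,0),(.095,-.063,0),(.095,.063,0)]
for z in (.333,.3355,.338):
    X=onz(s,[P(k,(135,145)) for k in v],z);R,t,r=fit(M,X);print(z,np.degrees(np.arctan2(R[1,0],R[0,0])),t,r)
E
```

```text
[0.6089 0.3124 0.3354] [np.float64(0.5), np.float64(0.5)]
[0.6303 0.1907 0.3355] [np.float64(0.1), np.float64(0.1)]
[0.4345 0.2844 0.3286] [np.float64(7.9), np.float64(7.9)]
-171.31376829900321 [0.5332 0.2375 0.242 ] [[ 5.2  1.2  0.2]
 [ 2.9 -1.7  0.1]
 [-8.1  0.5 -0.3]] [[-0.9878  0.151  -0.0382]
 [-0.1509 -0.9885 -0.0057]
 [-0.0386  0.0002  0.9993]]
0.333 -170.84116968812717 [0.53   0.2344 0.333 ] [[ 0.4 -0.2  0. ]
 [ 1.6  1.2  0. ]
 [-0.7 -0.2  0. ]
 [-1.4 -0.9  0. ]]
0.3355 -170.8411696881272 [0.5274 0.2372 0.3355] [[ 0.9 -0.4  0. ]
 [ 2.   1.6  0. ]
 [-1.2  0.   0. ]
 [-1.8 -1.2  0. ]]
0.338 -170.84116968812717 [0.5247 0.2401 0.338 ] [[ 1.4 -0.6  0. ]
 [ 2.4  2.   0. ]
 [-1.7  0.3  0. ]
 [-2.1 -1.6  0. ]]
```

The held bin lies over the lower one within about 1 mm and at the same angle. I'll lower it to hover.

Call:
jog_arm(travel=[[0.0005,0.0007,-0.015],[0,0,-0.025],[0,0,-0.025],[0,0,-0.025],[0,0,-0.025],[0,0,-0.015],[0,0,-0.01],[0,0,0],[0,0,0],[0,0,0]], dr=[[0,0,0.001],[0,0,0],[0,0,0],[0,0,0],[0,0,0],[0,0,0],[0,0,0],[0,0,0],[0,0,0],[0,0,0]])

```text
time_s: 15.88
position: [0.5548, 0.1844, 0.1702]
tool_rot: [[-0.987, -0.161, 0.002], [-0.161, 0.987, 0.002], [-0.002, 0.001, -1.0]]
ft_force: [1.0, 0.1, -2.1]
grip_width: 0.009
```

```bash
python3 - <<'E'
from h import *
d=snap('side','s10');d=snap('scene','c10');o=observe();print(o['position'],o['tool_rot'],o['ft_force'])
def crop(tag,x,y,w,h,s,o):
    im=cv2.imread(f'pics/{tag}.png')[y:y+h,x:x+w]; cv2.imwrite(f'pics/{o}.png',cv2.resize(im,None,fx=s,fy=s,interpolation=cv2.INTER_CUBIC))
crop('s10',140,195,130,130,4.6,'s10c');crop('c10',335,150,130,130,4.6,'c10c')
E
```

```text
[0.55469174 0.18445505 0.17006653] [[-0.98698538 -0.16080125  0.00167846]
 [-0.1607985   0.98698585  0.00166274]
 [-0.00192398  0.00137121 -0.99999721]] [ 0.2415468  -0.13020028 -2.44204896]
```

View pics/s10c.png

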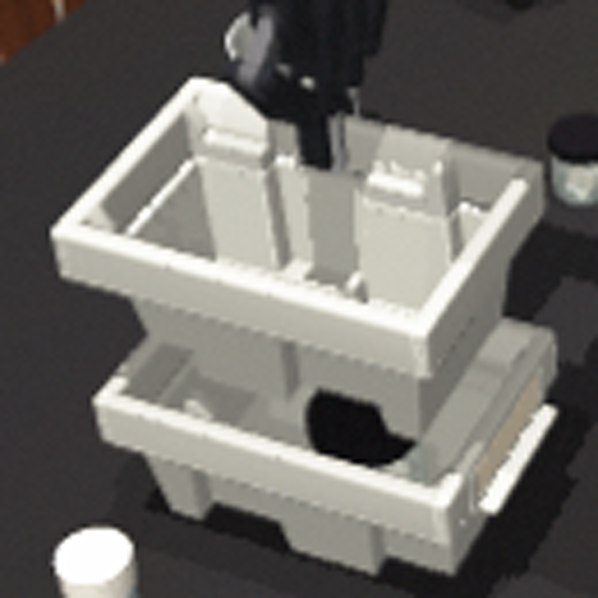

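View pics/c10c.png

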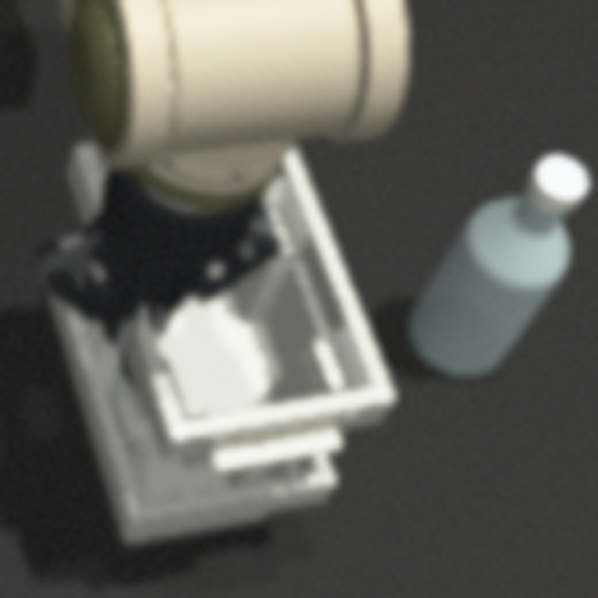

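```bash
python3 - <<'E'
from m import *
np.set_printoptions(precision=4,suppress=True)
s=load('s10');Q=lambda u:[(u[0]+.5)/4.6-.5+140,(u[1]+.5)/4.6-.5+195]
M=np.array([(.095,-.063,0),(.095,.063,0),(-.095,.063,0),(-.095,-.063,0)])
X=onz(s,[Q(k) for k in [(195,78),(53,235),(428,347),(548,165)]],.1965);R,t,r=fit(M,X);print(np.degrees(np.arctan2(R[1,0],R[0,0])),t,r)
X=onz(s,[Q(k) for k in [(95,403),(447,515),(556,330)]],.09);R,t,r=fit(M[1:],X);print(np.degrees(np.arctan2(R[1,0],R[0,0])),t,r)
E
```

```text
8.834183914539603 [0.5253 0.2413 0.1965] [[-1.6  0.6  0. ]
 [ 0.4  0.9  0. ]
 [ 2.4 -2.5  0. ]
 [-1.2  1.   0. ]]
9.30850365206536 [0.5255 0.2402 0.09  ] [[ 1.   1.5  0. ]
 [ 1.1 -2.2  0. ]
 [-2.2  0.7  0. ]]
```

The relative offset is within about 1 mm. I'll lower it slowly and watch the force.

Call:
jog_arm(travel=[[0,0,-0.006],[0,0,-0.006],[0,0,-0.005],[0,0,-0.004],[0,0,-0.002],[0,0,0],[0,0,0]], dr=[[0,0,0],[0,0,0],[0,0,0],[0,0,0],[0,0,0],[0,0,0],[0,0,0]])

```text
time_s: 16.57
position: [0.5542, 0.1844, 0.1458]
tool_rot: [[-0.987, -0.161, -0.001], [-0.161, 0.987, 0.001], [0.001, 0.001, -1.0]]
ft_force: [-0.0, 0.7, -2.7]
grip_width: 0.009
```

Call:
jog_arm(travel=[[0,0,-0.002],[0,0,-0.002],[0,0,-0.001],[0,0,0],[0,0,0]], dr=[[0,0,0],[0,0,0],[0,0,0],[0,0,0],[0,0,0]])

```text
time_s: 16.98
position: [0.5542, 0.1844, 0.1408]
tool_rot: [[-0.987, -0.161, -0.001], [-0.161, 0.987, 0.001], [0.001, 0.001, -1.0]]
ft_force: [0.5, -0.2, -2.9]
grip_width: 0.0088
```

Call:
jog_arm(travel=[[0,0,-0.002],[0,0,-0.001],[0,0,0],[0,0,0]], dr=[[0,0,0],[0,0,0],[0,0,0],[0,0,0]])

```text
time_s: 17.32
position: [0.5542, 0.1844, 0.1377]
tool_rot: [[-0.987, -0.161, -0.001], [-0.161, 0.987, 0.001], [0.001, 0.001, -1.0]]
ft_force: [0.1, 0.4, -3.0]
grip_width: 0.0091
```

Call:
jog_arm(travel=[[0,0,-0.001],[0,0,0],[0,0,0]], dr=[[0,0,0],[0,0,0],[0,0,0]])

```text
time_s: 17.57
position: [0.5542, 0.1844, 0.1368]
tool_rot: [[-0.987, -0.161, -0.001], [-0.161, 0.987, 0.001], [0.0, 0.001, -1.0]]
ft_force: [0.1, 0.1, -2.5]
grip_width: 0.009
```

Call:
jog_arm(travel=[[0,0,-0.001],[0,0,0],[0,0,0]], dr=[[0,0,0],[0,0,0],[0,0,0]])

```text
time_s: 17.82
position: [0.5542, 0.1844, 0.1357]
tool_rot: [[-0.987, -0.161, -0.001], [-0.161, 0.987, 0.001], [0.001, 0.001, -1.0]]
ft_force: [0.1, 0.3, -2.6]
grip_width: 0.009
```

Call:
jog_arm(travel=[[0,0,-0.0008],[0,0,0],[0,0,0]], dr=[[0,0,0],[0,0,0],[0,0,0]])

```text
time_s: 18.07
position: [0.5542, 0.1844, 0.135]
tool_rot: [[-0.987, -0.161, -0.001], [-0.161, 0.987, 0.001], [0.0, 0.001, -1.0]]
ft_force: [-0.2, -1.1, -2.3]
grip_width: 0.0091
```

Call:
jog_arm(travel=[[0,0,-0.0008],[0,0,0],[0,0,0]], dr=[[0,0,0],[0,0,0],[0,0,0]])

```text
time_s: 18.32
position: [0.5543, 0.1844, 0.1345]
tool_rot: [[-0.987, -0.161, -0.0], [-0.161, 0.987, 0.001], [-0.0, 0.001, -1.0]]
ft_force: [-0.1, -0.1, 0.0]
grip_width: 0.0088
```

Call:
jog_arm(travel=[[0,0,-0.0008],[0,0,0],[0,0,0]], dr=[[0,0,0],[0,0,0],[0,0,0]])

```text
time_s: 18.57
position: [0.5544, 0.1843, 0.1344]
tool_rot: [[-0.987, -0.161, 0.001], [-0.161, 0.987, 0.001], [-0.001, 0.001, -1.0]]
ft_force: [-1.2, -1.4, 6.0]
grip_width: 0.0092
```

Call:
jog_arm(travel=[[0,0,-0.0008],[0,0,0],[0,0,0]], dr=[[0,0,0],[0,0,0],[0,0,0]])

```text
time_s: 18.82
position: [0.5545, 0.1843, 0.1344]
tool_rot: [[-0.987, -0.161, 0.002], [-0.161, 0.987, 0.001], [-0.002, 0.001, -1.0]]
ft_force: [-3.8, -2.5, 11.5]
grip_width: 0.0086
```

It's resting: the force rises and z stays at 0.1344. I'll check it's level before letting go.

```bash
python3 - <<'E'
from h import *
d=snap('side','s11')
def crop(tag,x,y,w,h,s,o):
    im=cv2.imread(f'pics/{tag}.png')[y:y+h,x:x+w]; cv2.imwrite(f'pics/{o}.png',cv2.resize(im,None,fx=s,fy=s,interpolation=cv2.INTER_CUBIC))
crop('s11',140,205,130,120,5,'s11c')
E
```

```text
(no output)
```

View pics/s11c.png

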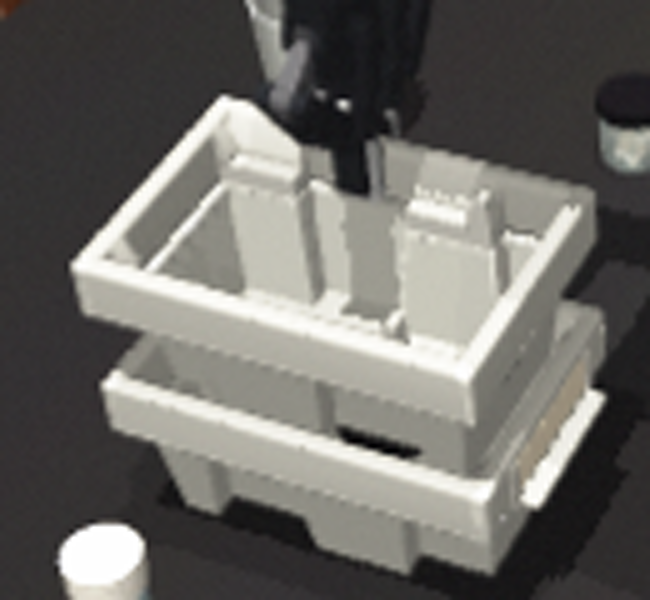

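Call:
jog_arm(travel=[[0,0,0.0012],[0,0,0],[0,0,0]], dr=[[0,0,0],[0,0,0],[0,0,0]])

```text
time_s: 19.12
position: [0.5544, 0.1844, 0.1344]
tool_rot: [[-0.987, -0.161, 0.0], [-0.161, 0.987, 0.001], [-0.001, 0.001, -1.0]]
ft_force: [-2.3, -1.4, 6.8]
grip_width: 0.0089
```

Call:
jog_arm(travel=[[0,0,0],[0,0,0],[0,0,0],[0,0,0],[0,0,0],[0,0,0]], dr=[[0,0,0],[0,0,0],[0,0,0],[0,0,0],[0,0,0],[0,0,0]], jaw=0.034)

```text
time_s: 19.62
position: [0.5542, 0.1844, 0.1337]
tool_rot: [[-0.987, -0.161, -0.001], [-0.161, 0.987, 0.001], [0.001, 0.001, -1.0]]
ft_force: [-0.6, 0.0, -0.2]
grip_width: 0.0341
```

Call:
jog_arm(travel=[[0,0,0.005],[0,0,0.01],[0,0,0.015],[0,0,0.02],[0,0,0.03],[0,0,0.03],[-0.02,-0.03,0.02],[-0.02,-0.035,0.01],[-0.02,-0.035,0],[-0.02,-0.035,0],[-0.02,-0.035,0],[-0.02,-0.035,0],[0,0,0],[0,0,0],[0,0,0]], dr=[[0,0,0],[0,0,0],[0,0,0],[0,0,0],[0,0,0],[0,0,0],[0,0,0],[0,0,0],[0,0,0],[0,0,0],[0,0,0],[0,0,0],[0,0,0],[0,0,0],[0,0,0]])

```text
time_s: 20.87
position: [0.4344, -0.0205, 0.2746]
tool_rot: [[-0.987, -0.16, 0.001], [-0.16, 0.987, 0.001], [-0.001, 0.001, -1.0]]
ft_force: [0.3, 0.8, 0.7]
grip_width: 0.0339
```

```bash
python3 - <<'E'
from h import *
d=snap('side','s12');d=snap('scene','c12')
def crop(tag,x,y,w,h,s,o):
    im=cv2.imread(f'pics/{tag}.png')[y:y+h,x:x+w]; cv2.imwrite(f'pics/{o}.png',cv2.resize(im,None,fx=s,fy=s,interpolation=cv2.INTER_CUBIC))
crop('s12',140,205,130,120,5,'s12c');crop('c12',335,170,90,110,5,'c12c')
E
```

```text
(no output)
```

View pics/s12c.png

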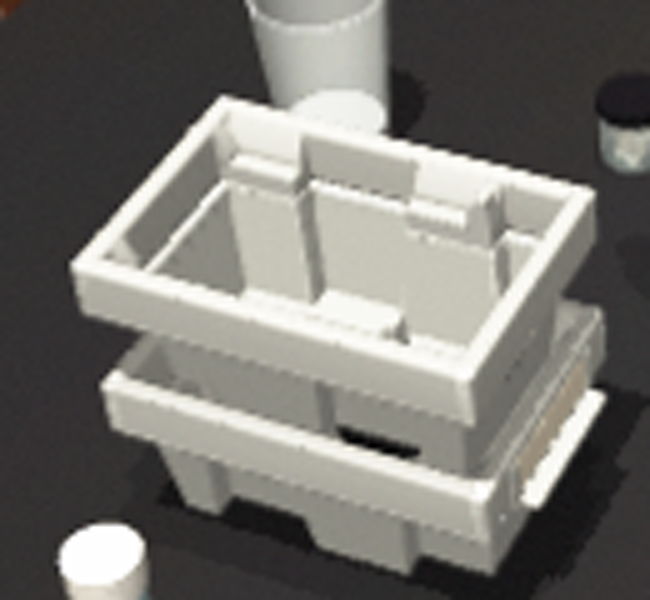

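View pics/c12c.png

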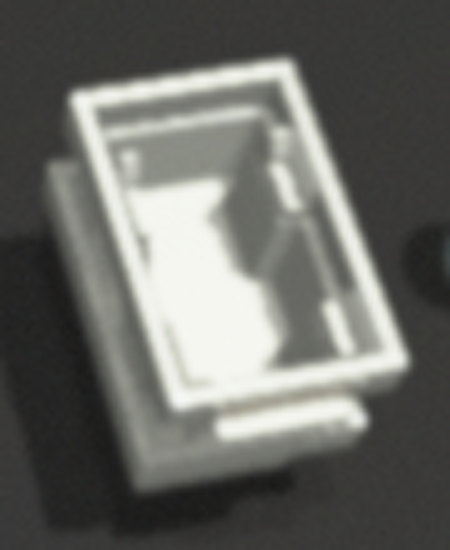

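View pics/c12.png

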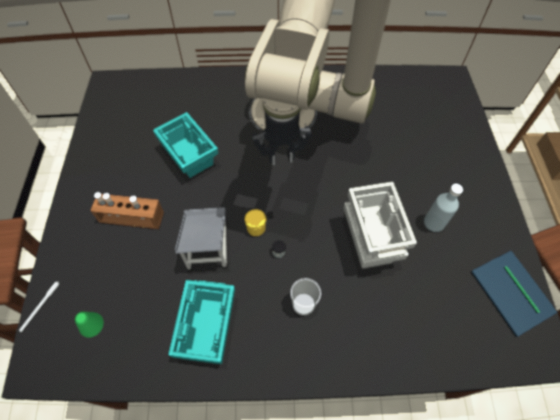

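```bash
python3 - <<'E'
from m import *
np.set_printoptions(precision=4,suppress=True)
c=load('c12');s=load('s12');Q=lambda u,o:[(u[0]+.5)/5-.5+o[0],(u[1]+.5)/5-.5+o[1]]
M=[(-.095,-.063,.09),(-.095,.063,.09),(.095,.063,.09),(.095,-.063,.09)]
W=[tri([(c,Q(a,(335,170))),(s,Q(b,(140,205)))])[0] for a,b in zip([(72,92),(295,60),(408,366),(175,408)],[(595,190),(470,378),(73,265),(222,97)])]
R,t,r=fit(M,W);print(np.array(W),t,R[2],np.degrees(np.arctan2(R[1,0],R[0,0])))
E
```

```text
[[0.4442 0.1629 0.1616]
 [0.4248 0.2871 0.162 ]
 [0.6114 0.3148 0.1603]
 [0.631  0.193  0.1604]] [0.5271 0.2394 0.0711] [-0.0077  0.0008  1.    ] 8.861801049432845
```

The top bin's base is at 71 mm (72 expected), level within 0.5°, and centred at (0.527, 0.239). I'll hand it in.

```bash
python3 -c "
from rig import *
close_job();print('ok')"
```

```text
the job is handed in; nothing more can be done
ok
```

I set the jar down upright in the bench bin, lowering it until it touched before releasing. Then I took the empty bin off the stand, turned it half a turn and lowered it onto the ledges above the jar. I let go only once the wrist force showed it was resting. The whole job took about 21 s of the 54 s allowed.

- **Position:** in my last check of both camera views, the upper bin's base came out at 71 mm (72 expected). It was level within about 0.5° and in line with the lower bin within about 0.5°. Its centre was within about 1–2 mm of the lower bin's.
- **Surroundings:** the card ends face opposite ways. In the last scene view the beaker, bottle and rack stood in place, and the gripper was clear of everything.
- **Disagreements:** the wrist and fixed cameras differed by 1–2 mm, so I used a value between them. One corner reading hidden behind the arm was 8 mm off, so I left it out.

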